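# Hang up the connector caddy and the ear defenders under the bench lamp

## Robot

A 6-joint arm with a two-finger parallel gripper is mounted at the origin on the work surface. World frame = base frame: x ahead of the robot, y to its left, z up, the work surface at z = 0. Lengths are in m, angles in rad, forces in N, time in s.
With the tool pointing down it reaches from about 0.3 to 0.825 m from the base axis. Payload 5.4 kg.
Tool frame: the origin (TCP) lies at the very end of the fingers, on their centre line; the grasp point (between the pads) lies 19 mm behind it; z points along the fingers, y is the line along which they close (so a half turn about z gives the same grasp; the last joint's range is limited). The gripper opens to 92 mm and grips with 3 to 60 N. Pads are 20 mm wide; open, the fingers measure 128 mm over their backs; the gripper's body (75 mm by 189 mm) begins 69 mm behind the grasp point.
Start: joints at [0.958, 0.158, 1.597, -0, 1.386, -0.21], TCP at [0.225, 0.529, 0.215] pointing down, gripper open.
Joint ranges: [-2.91, 2.91], [-0.94, 2.29], [0.18, 2.7], [-1.29, 4.43], [0.17, 2.64], [-3, 3]. Speed limits (rad/s): [2.57, 2.57, 3.14, 3.14, 3.14, 3.14].

## Interface

Orientations are given as a rotation vector (axis times angle).
In Python, from cell import observe, eyes, r gives the robot as it stands. The module is installed in compiled form; this text tells all that it offers.
- The arm moves only by the tool step_arm, never from a script. Its argument "rows" is a list of rows, each a list of 3 entries, a list of its own where there are three numbers: the shift along the tool's x, y, z normalised to -1 to 1, where 1 is 0.25 m, then the turn about the tool's z normalised to -1 to 1, where 1 is 2 pi rad, then the finger opening in mm, from 0 to 91.9. A call has 1 to 12 rows; each row shifts and turns the commanded pose from where the row before left it, along the tool's axes as they then stand; what a row does not reach is not made up. A row lasts 1/12 s, in which the tool goes at most 41.7 mm and 7.16 degrees, less where a joint would pass 70% of its speed; a pose out of reach is approached as far as the arm can. A call with a number of a shift or a turn outside -1 to 1 is refused whole. A call with a gripper value outside its range is refused whole. The fingers move at their own pace and stop on an object; "grip_force" is the grip in N (left out, the last holds). Time passes only in rows, so rows that do not move let the fingers close. It gives the time, the measured TCP pose, the force, the opening and the grip force at its end, in the units of the state.
- observe(): the state, without advancing time (a new reading comes with each control period).
- eyes.snapshot(name): name is "side" or "top"; returns a dict with "frame" (400x640x3 uint8, red, green, blue), "depth" (400x640 float32, m along the optical axis (not along the pixel's ray), 0 where there is no reading), "vertical_fov" (degrees; the focal length in pixels is half the picture's height over the tangent of half this angle, whatever the lens; pixels are square), "cx", "cy" (the principal point, pixels), "origin" and "attitude" of the camera in the world. Camera axes: x right, y up, looking along -z (the intrinsics and any distortion apply to the point x, -y, -z); pixel columns grow to the right and rows downward; lengths in m; the calibration is good to about 2 mm. A picture is of the moment at which its call begins.
- r.job_done(): hands the job in; it is judged then, once.
The state is a dict: "clock": time; "joint_pos": joint angles; "joint_velocities": joint speeds; "joint_torque": joint torques, N m; "tool_pos": TCP position; "ee_rot": TCP orientation; "wrist_force": force on the tool from outside, world axes, zero at the start; "ft_torque": the same for the moment, N m; "gripper_width": finger opening in m; "grasp_force": force on a finger pad.
Only numpy, scipy, OpenCV 4.12 (cv2) and the standard library are available. Lean on these libraries where they do the work, as an engineer would, in place of code of your own. Each camera call takes 0.05 s, during which the arm holds its last target. There are 200 camera calls.

## Task

Clear the assembly bench for the next shift: hang the small open caddy of connectors by its handle on the hook under the lamp bar, and drape the ear defenders by their headband over the straight bar beside it, so that both hang there freely by themselves. Keep the caddy level so nothing spills, keep the arm off the lamp bar, and leave everything else on the bench where it is.

Things in the scene. Friction and masses are not known exactly. Their poses are not given: they have to be found in the camera images.
- caddy: Blue open box, 110 (x) x 80 (y) x 60 mm high, connectors inside, 0.2-0.35 kg. Rigid overhead handle: uprights at x = +-55 carry a straight bar along x, 118 long, 12 wide (y), 10 thick, underside 125 mm and top 135 mm above the bottom; window under it 102 mm wide (x), heights 60-125. Origin: underside centre, z up. Same after a half turn. Stands on the table; a jar close beside it.
- caddy_grip (a point): Centre of the caddy's handle bar, 130 mm above its bottom.
- muffs: Ear defenders, 0.23 kg, standing on grey cups, rigid black headband up. Band: 20 mm wide (y), 5 thick, half circle in the xz plane of mid radius 70 about the point 105 mm above the origin (top at 178), straight sides below at x = +-70. Cups: x = +-48 to +-84, 70 wide (y), 85 high. Origin: midway between the cups, at their underside; z up. Same after a half turn. Tape roll between the cups.
- muffs_crown (a point): Middle of the underside of the top of the headband, 172 mm above the origin of the ear defenders.
- hook: Fixed 8 mm steel rod hook under the lamp bar. Origin: on the axis of its level part, where a load should hang, 271 mm above the table. Level part along its y axis, from the drop rod at y = +70 mm (up to the lamp) to y = -50, where the free end turns up: tip at y = -58, its top 24 mm above the axis. Things go on from the -y end.
- bar: Fixed flat-topped steel bar, 18 wide (x), 12 high, held at one end under the lamp. Origin: where a load should hang, 292 mm above the table; the bar's top is 8 mm above it (300 mm), its underside 4 below. It runs along its y axis from a 12 mm drop rod at y = +90 mm (up to the lamp) to a free end at y = -79 with a 24 x 22 mm end plate, top 11 above the origin. Things go on from the -y end.
- lamp: Fixed slim white LED lamp bar just in front of and above hook and bar: 25 deep (x) x 1120 long (y), from 357 to 390 mm above the table, on two posts at y = +-530. Origin: on the table, 32 mm behind (+x) the lamp's front edge, below the line on which hook and bar lie; its y axis is theirs. A hand holding something on that line must lean back towards the robot to clear the lamp.
- jar: White plastic jar, 54 mm across, 90 mm high, beside the caddy. Leave alone. Origin: centre of the underside.
- tape: Roll of tape lying flat, 58 mm across, 22 mm high, between the ear cups. Leave alone. Origin: centre of the underside.
- heatgun: Yellow heat gun standing nozzle up, 230 mm high, on a 90 x 110 mm foot, grip towards its +x up to 133 mm out. Leave alone. Origin: foot underside.
- spool: Copper-coloured wire spool standing upright, 72 mm across, 62 mm high. Leave alone. Origin: underside centre.
- screwdriver: Screwdriver lying on the table, 170 mm long. Leave alone. Origin on its long axis.
- tray: Blue tray of connectors, 150 x 220 x 30 mm high, below the far side of the lamp. Leave alone. Origin: underside centre.

How it is judged:
By the outcome, as a careful person would: the job done as asked, in the order asked, and still so for the second after the job is handed in, with the robot touching nothing.
It also fails if it takes over 64 s, if anything falls off the work surface, if the arm or the gripper's body presses on something with over 40 N, if the wrist force passes 120 N, or if a joint passes its speed limit or range.

## Working session

There is one attempt and no reset: what is moved stays moved. The work goes in short steps, Python scripts to look and compute and a tool call to move; the robot and the scene stay as the last step left them, time stands still between calls to the robot, and variables do not carry over. Pictures are saved under pics/ and viewed, at most 10 in all, crops included, and the job is handed in when it is done.

Besides the shell and the picture viewer there is one more tool, called after "Call:" as a command line: name --argument value ..., lists and objects as JSON in quotes. step_arm: Moves the arm, as the interface text tells. Its arguments: {"type":"object","properties":{"rows":{"type":"array","items":{"type":"array"}},"grip_force":{"type":"number"}},"required":["rows"]}

```bash
mkdir -p pics; ls
cat > h.py <<'E'
import numpy as np, cv2
from cell import observe, eyes, r
from scipy.spatial.transform import Rotation as R
def snap(n):
    s=eyes.snapshot(n); return s
def rotm(a):
    a=np.array(a,float)
    if a.shape==(3,3): return a
    if a.size==3: return R.from_rotvec(a).as_matrix()
    return R.from_quat(a).as_matrix()
def cloud(s):
    d=s["depth"]; h,w=d.shape; f=h/2/np.tan(np.radians(s["vertical_fov"])/2)
    v,u=np.mgrid[:h,:w]
    P=np.stack([(u-s["cx"])/f*d,-(v-s["cy"])/f*d,-d],-1)
    W=P@rotm(s["attitude"]).T+np.array(s["origin"]); W[d==0]=np.nan
    return W
E
python3 - <<'E'
from h import *
o=observe(); print(o)
for n in("side","top"):
    s=snap(n); print(n,{k:v for k,v in s.items() if k not in("frame","depth")})
    cv2.imwrite(f"pics/{n}0.png",s["frame"][:,:,::-1]); np.savez(f"{n}0.npz",W=cloud(s),F=s["frame"])
E
```

```text
pics
{'clock': 0.0, 'joint_pos': array([ 9.57907337e-01,  1.59043869e-01,  1.59822691e+00, -3.32550599e-05,
        1.38620383e+00, -2.10129856e-01]), 'joint_velocities': array([ 0.00076894,  0.00120086,  0.00106778, -0.00099393,  0.00244994,
        0.0003817 ]), 'joint_torque': array([-1.12804461e-03, -3.85577631e+01, -3.22103298e+01,  7.00442330e-02,
        3.80124408e-02, -1.46680591e-04]), 'tool_pos': array([0.22505024, 0.52844363, 0.21362451]), 'ee_rot': array([-6.28230906e-01, -3.07739855e+00,  2.72928384e-03]), 'wrist_force': array([-0.74275182, -2.56425569,  0.27294794]), 'ft_torque': array([-0.05575739, -0.01582368,  0.01199141]), 'grasp_force': 0.0, 'gripper_width': 0.09205934967674025}
side {'vertical_fov': 54.98554129900553, 'cx': 317.63533732742457, 'cy': 199.40649000982845, 'origin': array([ 0.06759747, -0.81698319,  0.99835338]), 'attitude': array([ 0.84614482, -0.2432086 , -0.51114166])}
top {'vertical_fov': 52.061798724468225, 'cx': 311.8651736867351, 'cy': 196.99232884081349, 'origin': array([ 0.44140488, -0.00392098,  1.43262818]), 'attitude': array([ 0.07954911, -0.07266247, -1.55149251])}
```

View pics/side0.png

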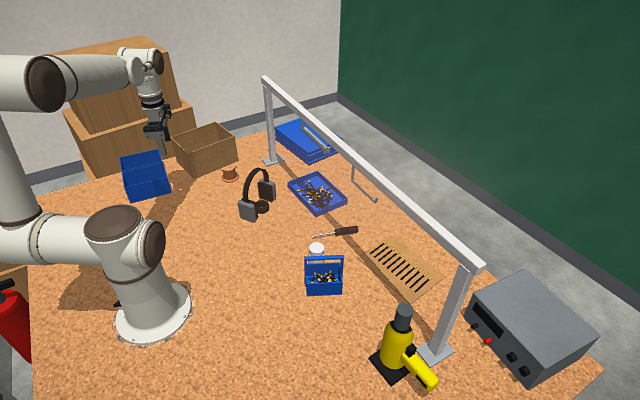

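View pics/top0.png

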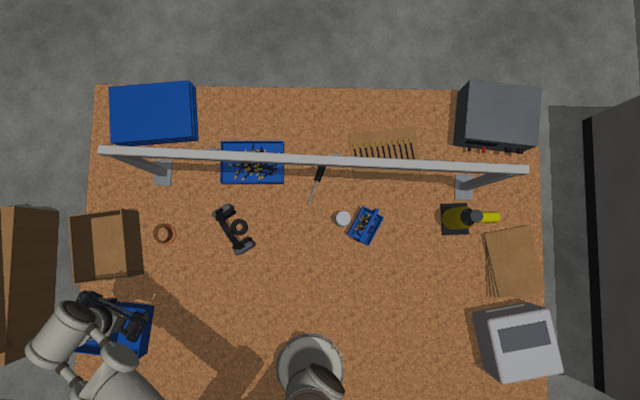

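Run:
```python
from h import *
T=np.load("top0.npz");S=np.load("side0.npz")
for n,D in(("top",T),("side",S)):
    W=D["W"];x,y,z=W[...,0],W[...,1],W[...,2]
    tab=(abs(z)<.015)&(x>.2)&(x<.7)&(abs(y)<.5); print(n,"table z",np.nanmedian(z[tab]),np.percentile(z[tab],[5,95]))
    L=(z>.34)&(z<.41)&(x>.45)&(x<.85)&(abs(y)<.6)
    top=L&(z>.38); 
    p=np.polyfit(y[top],x[top],1); res=x[top]-np.polyval(p,y[top]); print("lamp top",p,np.percentile(res,[1,10,50,90,99]),np.median(z[top]),y[L].min(),y[L].max())
    m=(z>.25)&(z<.35)&(x>.45)&(x<.8)&(abs(y)<.45)
    v,u=np.nonzero(m); print("rod pts",len(v))
    if n=="side":
        for a in sorted(zip(y[m],x[m],z[m],u,v))[::max(1,len(v)//70)]: print(np.round(a,3))
    m=(z>.115)&(z<.15)&(x>.3)&(x<.6)&(abs(y+.1)<.12); Q=W[m]
    print("caddy bar",len(Q),Q.mean(0) if len(Q) else 0, )
    if len(Q): 
        c,sz,a=cv2.minAreaRect(Q[:,:2].astype(np.float32)*1000); print(c,sz,a,np.percentile(Q[:,2],[5,50,95]))
    m=(z>.1)&(z<.2)&(x>.25)&(x<.6)&(y>.08)&(y<.42); Q=W[m]
    if len(Q):
        c,sz,a=cv2.minAreaRect(Q[:,:2].astype(np.float32)*1000); print("muffs",len(Q),c,sz,a,Q[:,2].max())
```

```text
top table z 0.00023869197029924294 [-0.00490405  0.00607714]
lamp top [0.03033232 0.64249698] [-0.0117478  -0.01034128 -0.0001527   0.0103867   0.01370926] 0.38960375429997385 -0.5533594613751494 0.5627662836035742
rod pts 1
caddy bar 149 [ 0.48377857 -0.176646    0.13445252]
(484.35302734375, -177.58590698242188) (12.640487670898438, 117.55891418457031) 62.189979553222656 [0.12993326 0.13486665 0.13860458]
muffs 312 (464.7043762207031, 266.2607116699219) (146.04852294921875, 21.44849967956543) 32.3172607421875 0.18219794770224285
side table z 0.0010266108866738843 [-0.00236016  0.00545284]
lamp top [0.02953168 0.63788748] [-0.01001381 -0.00854249 -0.00152191  0.01139136  0.01615336] 0.39024692239296116 -0.5576674068295443 0.559743587862463
rod pts 377
[-1.93e-01  6.55e-01  2.97e-01  3.78e+02  1.98e+02]
[-1.88e-01  6.54e-01  2.83e-01  3.76e+02  2.01e+02]
[-1.86e-01  6.52e-01  2.78e-01  3.75e+02  2.02e+02]
[-1.82e-01  6.51e-01  2.76e-01  3.74e+02  2.02e+02]
[-1.76e-01  6.53e-01  2.74e-01  3.73e+02  2.01e+02]
[-1.68e-01  6.55e-01  2.76e-01  3.72e+02  1.99e+02]
[-1.61e-01  6.52e-01  2.7
[... 2985 characters left out ...]
.28e+02]
[2.56e-01 6.74e-01 3.02e-01 3.05e+02 1.27e+02]
[2.58e-01 6.68e-01 3.27e-01 3.03e+02 1.21e+02]
[2.60e-01 6.65e-01 3.31e-01 3.02e+02 1.20e+02]
[2.61e-01 6.65e-01 3.18e-01 3.02e+02 1.23e+02]
[2.63e-01 6.62e-01 3.10e-01 3.01e+02 1.25e+02]
[2.63e-01 6.66e-01 3.13e-01 3.02e+02 1.24e+02]
[2.66e-01 6.64e-01 3.24e-01 3.01e+02 1.21e+02]
[2.68e-01 6.64e-01 2.99e-01 3.01e+02 1.27e+02]
caddy bar 195 [ 0.48104274 -0.18126137  0.13302801]
(482.8883972167969, -179.31036376953125) (16.171466827392578, 116.53609466552734) 63.19914245605469 [0.12287533 0.134383   0.13764564]
muffs 240 (463.0820007324219, 264.36431884765625) (149.82586669921875, 23.966657638549805) 33.30160903930664 0.18125112366865137
```

Run:
```python
import cv2
a=cv2.imread("pics/side0.png")[110:290,220:400]
cv2.imwrite("pics/crop0.png",cv2.resize(a,(600,600),interpolation=cv2.INTER_CUBIC))
```

```text
(no output)
```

View pics/crop0.png

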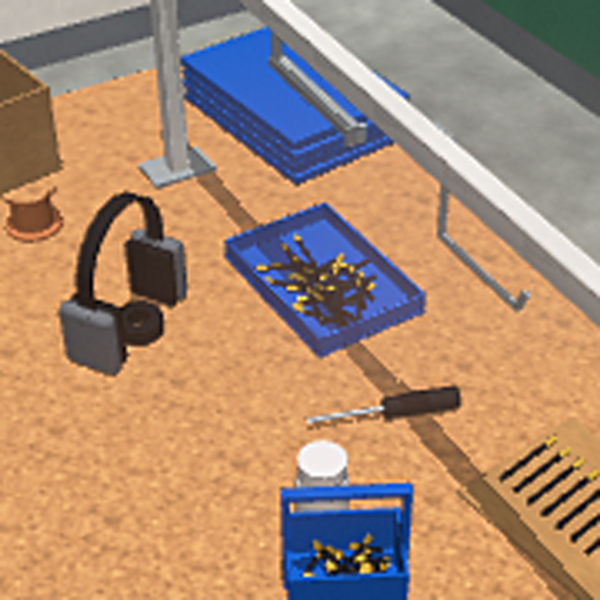

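Call:
step_arm --rows '[[[-0.06,-0.05,-0.14],0,91],[[-0.1,-0.08,-0.09],0,91],[[-0.1,-0.08,-0.09],0,91],[[-0.1,-0.08,-0.09],0,91],[[-0.1,-0.08,-0.09],0,91],[[-0.1,-0.08,-0.09],0,91],[[-0.1,-0.08,-0.09],0,91],[[-0.1,-0.08,-0.09],0,91],[[-0.1,-0.08,-0.09],0,91],[[-0.1,-0.08,-0.09],0,91],[[-0.1,-0.08,-0.09],0,91],[[-0.1,-0.08,-0.09],0,91]]' --grip_force 20

```text
clock: 1.1
tool_pos: [0.4012, 0.1999, 0.4979]
ee_rot: [-0.628, -3.078, 0.0]
wrist_force: [1.4, 1.0, 0.5]
gripper_width: 0.0911
grasp_force: 0.0
```

Call:
step_arm --rows '[[[-0.1,-0.09,-0.09],0,91],[[-0.1,-0.09,-0.09],0,91],[[-0.1,-0.09,-0.09],0,91],[[-0.1,-0.09,-0.09],0,91],[[-0.1,-0.09,-0.09],0,91],[[-0.05,-0.09,-0.09],0,91],[[0,0,0],-0.015,91],[[0,0,0],-0.015,91],[[0,0,0],-0.015,91],[[0,0,0],-0.015,91],[[0,0,0],0,91]]'

```text
clock: 2.02
tool_pos: [0.4747, 0.0231, 0.6317]
ee_rot: [-0.037, -3.141, -0.0]
wrist_force: [0.4, -0.3, 0.0]
gripper_width: 0.0911
grasp_force: 0.0
```

Call:
step_arm --rows '[[[-0.1,-0.16,0],0,91],[[-0.16,0,0],0,91],[[-0.16,0,0],0,91],[[-0.16,0,0],0,91],[[-0.16,0,0],0,91],[[-0.16,0,0],0,91],[[-0.16,0,0],0,91],[[-0.16,0,0],0,91]]'

```text
clock: 2.68
tool_pos: [0.702, -0.0182, 0.5698]
ee_rot: [0.044, 3.088, 0.001]
wrist_force: [0.0, 0.6, 1.0]
gripper_width: 0.091
grasp_force: 0.0
```

```bash
python3 -c "
from h import *
o=observe();print(o['joint_pos'],o['tool_pos'],rotm(o['ee_rot'])[:,2])"
```

```text
[-0.20233896  0.68917116  0.18666602  0.01292369  2.21377226 -1.73636735] [ 0.7019688  -0.01820853  0.56982018] [ 5.29363438e-02 -3.01563685e-04 -9.98597843e-01]
```

Call:
step_arm --rows '[[[-0.16,0,0],0,91],[[-0.16,0,0],0,91],[[-0.16,0,0],0,91],[[-0.16,0,0],0,91]]'

```text
clock: 3.02
tool_pos: [0.7736, -0.0199, 0.5167]
ee_rot: [0.043, 3.004, -0.002]
wrist_force: [0.6, 0.1, -0.3]
gripper_width: 0.091
grasp_force: 0.0
```

```bash
python3 -c "
from h import *
o=observe();print(o['joint_pos'],o['tool_pos'],rotm(o['ee_rot'])[:,2])"
```

```text
[-0.19084691  0.77014557  0.18491253  0.02572874  2.0510333  -1.71957756] [ 0.77364775 -0.01986534  0.51668136] [ 0.13679585 -0.00319088 -0.99059412]
```

Call:
step_arm --rows '[[[-0.16,0,-0.02],0,91],[[-0.16,0,-0.02],0,91],[[-0.16,0,-0.02],0,91],[[-0.16,0,-0.02],0,91]]'

```text
clock: 3.35
tool_pos: [0.8257, -0.0212, 0.4923]
ee_rot: [0.042, 2.907, -0.003]
wrist_force: [0.3, -0.4, 0.1]
gripper_width: 0.0911
grasp_force: 0.0
```

```bash
python3 -c "
from h import *
o=observe();print(o['joint_pos'],o['tool_pos'],rotm(o['ee_rot'])[:,2])"
```

```text
[-0.18616202  0.81140252  0.18494673  0.03980679  1.91325709 -1.71049977] [ 0.82574558 -0.02122893  0.49231569] [ 0.23247829 -0.0056412  -0.97258522]
```

Call:
step_arm --rows '[[[-0.16,0,-0.03],0,91],[[-0.16,0,-0.03],0,91],[[-0.16,0,-0.03],0,91],[[-0.16,0,-0.03],0,91]]'

```text
clock: 3.68
tool_pos: [0.8644, -0.0222, 0.493]
ee_rot: [0.04, 2.801, -0.005]
wrist_force: [-0.5, -0.4, 0.1]
gripper_width: 0.0907
grasp_force: 0.0
```

Call:
step_arm --rows '[[[0.16,0,-0.08],0,40],[[0.16,0,-0.06],0,40],[[0.16,0,-0.06],0,40],[[0.16,0,-0.06],0,40],[[0.16,0,0.0],0,40],[[0.16,0,0.0],0,40]]'

```text
clock: 4.18
tool_pos: [0.6592, -0.0176, 0.4764]
ee_rot: [0.04, 2.798, -0.006]
wrist_force: [0.3, -0.0, 0.7]
gripper_width: 0.0532
grasp_force: 0.0
```

```bash
python3 -c "
from h import *
o=observe();print(o['joint_pos'],o['tool_pos'],rotm(o['ee_rot']))"
```

```text
[-0.24596297  0.06629136  1.22591873  0.07338647  1.51380195 -1.78020315] [ 0.6591802  -0.01755432  0.47644755] [[-9.41255568e-01  2.82276745e-02  3.36513230e-01]
 [ 2.67571910e-02  9.99601381e-01 -9.00727545e-03]
 [-3.36633344e-01  5.26000617e-04 -9.41635659e-01]]
```

```bash
cat > plan.py <<'E'
import sys; from h import *
def go(*ts):
    "each t: world TCP target (m); prints successive tool-frame shifts, norm units, and min rows"
    o=observe(); M=rotm(o['ee_rot']); p=np.array(o['tool_pos'])
    print('at',p.round(4),'rotz',(M[:,1]).round(3),'g',round(o['gripper_width'],4),o['clock'])
    for t in ts:
        d=M.T@(np.array(t)-p)/.25; print(t,d.round(4),'rows>=',round(np.linalg.norm(d)/.1668,1)); p=np.array(t)
if __name__=="__main__": go(*[tuple(map(float,a.split(','))) for a in sys.argv[1:]])
E
python3 plan.py .46,-.178,.42 .488,-.178,.26 .488,-.178,.119
```

```text
at [ 0.6592 -0.0176  0.4764] rotz [0.028 1.    0.001] g 0.0532 4.1833
(0.46, -0.178, 0.42) [ 0.8088 -0.6641 -0.0497] rows>= 6.3
(0.488, -0.178, 0.26) [0.11   0.0028 0.6403] rows>= 3.9
(0.488, -0.178, 0.119) [ 1.899e-01 -3.000e-04  5.311e-01] rows>= 3.4
```

Call:
step_arm --rows '[[[0.116,-0.095,-0.007],0,20],[[0.116,-0.095,-0.007],0,20],[[0.116,-0.095,-0.007],0,20],[[0.116,-0.095,-0.007],0,20],[[0.115,-0.095,-0.007],0,20],[[0.115,-0.095,-0.007],0,20],[[0.115,-0.094,-0.007],0,20],[[0,0,0],0.018,20],[[0,0,0],0.018,20],[[0,0,0],0.018,20],[[0,0,0],0.017,20],[[0,0,0],0,20]]'

```text
clock: 5.18
tool_pos: [0.4622, -0.1788, 0.4196]
ee_rot: [0.663, 2.727, 0.102]
wrist_force: [0.1, -0.0, 0.2]
gripper_width: 0.02
grasp_force: 0.0
```

```bash
python3 plan.py .488,-.178,.26 .488,-.178,.160 .488,-.178,.119
python3 - <<'E'
from h import *
s=snap("side");W=cloud(s);t=snap("top");Wt=cloud(t)
for W in(W,Wt):
    x,y,z=W[...,0],W[...,1],W[...,2]
    Q=W[(z>.122)&(z<.145)&(x>.4)&(x<.56)&(abs(y+.18)<.09)]
    if len(Q)>20: print(len(Q),cv2.minAreaRect(Q[:,:2].astype(np.float32)*1000),Q.mean(0))
E
```

```text
at [ 0.4622 -0.1788  0.4196] rotz [0.434 0.889 0.146] g 0.02 5.1833
(0.488, -0.178, 0.26) [ 0.1072 -0.0455  0.6362] rows>= 3.9
(0.488, -0.178, 0.16) [ 0.1203 -0.0585  0.377 ] rows>= 2.4
(0.488, -0.178, 0.119) [ 0.0493 -0.024   0.1546] rows>= 1.0
188 ((482.8154296875, -179.35391235351562), (15.806511878967285, 116.51569366455078), 63.58015441894531) [ 0.48083215 -0.1809219   0.13359821]
53 ((517.2080688476562, -194.9786834716797), (11.826825141906738, 42.62261962890625), 62.22577667236328) [ 0.51777167 -0.19486833  0.13388558]
```

Call:
step_arm --rows '[[[0.025,-0.011,0.155],0,26],[[0.027,-0.011,0.16],0,26],[[0.027,-0.011,0.16],0,26],[[0.027,-0.011,0.16],0,26],[[0.04,-0.02,0.125],0,26],[[0.04,-0.02,0.125],0,26],[[0.04,-0.02,0.127],0,26],[[0.025,-0.012,0.077],0,26],[[0.025,-0.012,0.077],0,26],[[0,0,0],0,26],[[0,0,0],0,18]]'

```text
clock: 6.2
tool_pos: [0.4878, -0.1779, 0.119]
ee_rot: [0.655, 2.731, 0.103]
wrist_force: [0.9, -0.0, -0.3]
gripper_width: 0.0214
grasp_force: 0.0
```

```bash
python3 plan.py .488,-.178,.119
python3 - <<'E'
from h import *
s=snap("side"); cv2.imwrite("pics/s2.png",cv2.resize(s["frame"][200:320,250:410,::-1],(800,600),interpolation=cv2.INTER_CUBIC))
E
```

```text
at [ 0.4878 -0.1779  0.119 ] rotz [0.429 0.892 0.145] g 0.0214 6.2
(0.488, -0.178, 0.119) [-0.0007  0.0001  0.0004] rows>= 0.0
```

View pics/s2.png

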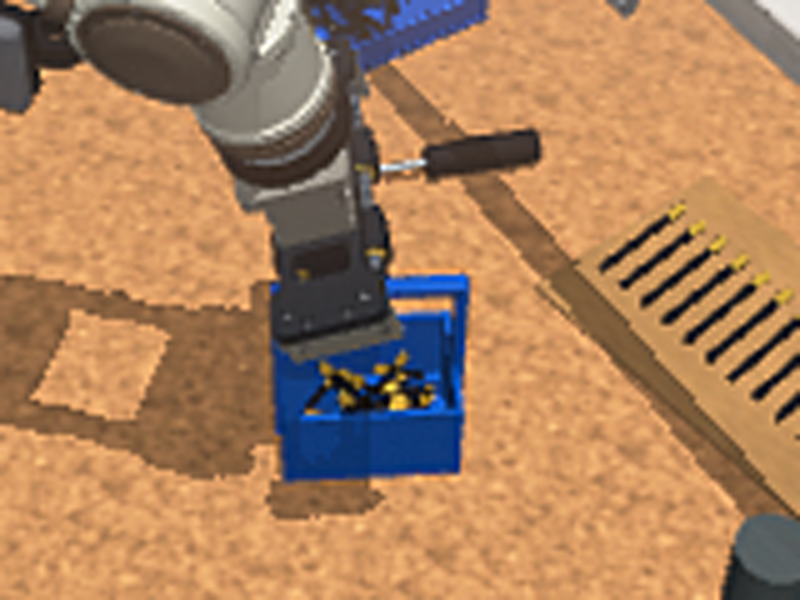

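Call:
step_arm --rows '[[[0,0,0],0,17],[[0,0,0],-0.009,17],[[0,0,0],-0.009,17],[[0,0,0],-0.009,17],[[0,0,0],-0.009,17],[[0,0,0],-0.009,17],[[0,0,0],-0.009,17],[[0,0,0],-0.009,17],[[0,0,0],-0.005,17],[[0,0,0],0,17]]'

```text
clock: 7.08
tool_pos: [0.4895, -0.1795, 0.122]
ee_rot: [0.06, 2.797, -0.005]
wrist_force: [1.5, -0.0, 1.4]
gripper_width: 0.0168
grasp_force: 2.1
```

Call:
step_arm --rows '[[[0,0,0],0,14],[[0,0,0],0,12],[[0,0,0],0,8],[[0,0,0],0,8],[[0,0,0],0,8]]' --grip_force 10

```text
clock: 7.5
tool_pos: [0.4896, -0.1795, 0.1218]
ee_rot: [0.063, 2.796, -0.004]
wrist_force: [-0.4, -0.1, 6.3]
gripper_width: 0.0141
grasp_force: 9.4
```

```bash
python3 plan.py .488,-.178,.119
python3 - <<'E'
from h import *
s=snap("side"); cv2.imwrite("pics/s3.png",cv2.resize(s["frame"][200:320,250:410,::-1],(800,600),interpolation=cv2.INTER_CUBIC))
E
```

```text
at [ 0.4896 -0.1795  0.1218] rotz [0.044 0.999 0.005] g 0.0141 7.5
(0.488, -0.178, 0.119) [0.0101 0.0058 0.0082] rows>= 0.1
```

View pics/s3.png

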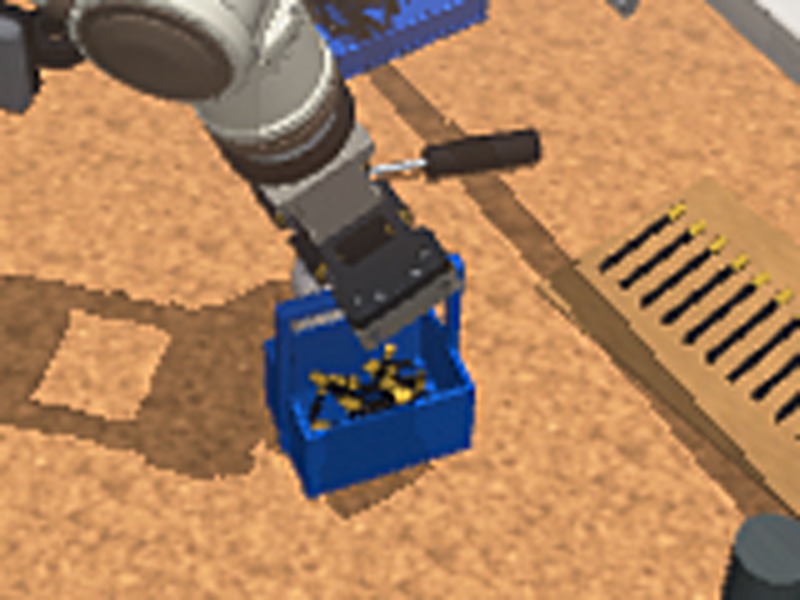

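Call:
step_arm --rows '[[[0,0,0],0,18],[[0,0,0],0,26],[[0,0,0],0,34],[[0,0,-0.06],0,34],[[0,0,-0.12],0,34],[[0.05,0,-0.15],0,34],[[0.1,0,-0.12],0,34],[[0.15,0,-0.06],0,34],[[0.15,0,0],0,34],[[0,0,0],0,34]]'

```text
clock: 8.38
tool_pos: [0.3351, -0.172, 0.1988]
ee_rot: [0.07, 2.803, -0.002]
wrist_force: [-0.6, 0.0, -1.1]
gripper_width: 0.0338
grasp_force: 0.0
```

```bash
python3 - <<'E'
from h import *
for n in("side","top"):
    W=cloud(snap(n)); x,y,z=W[...,0],W[...,1],W[...,2]
    Q=W[(z>.122)&(z<.142)&(x>.41)&(x<.57)&(abs(y+.18)<.03)]
    if len(Q)>20: print(n,len(Q),cv2.minAreaRect(Q[:,:2].astype(np.float32)*1000),np.percentile(Q[:,2],[5,95]))
E
python3 plan.py .43,-.178,.16
```

```text
side 182 ((482.8384704589844, -179.6969757080078), (14.697659492492676, 117.16520690917969), 80.04877471923828) [0.12649313 0.13834675]
top 150 ((485.1826477050781, -177.19053649902344), (12.177154541015625, 117.72386169433594), 79.47856140136719) [0.13027735 0.13901824]
at [ 0.339  -0.1731  0.2018] rotz [0.047 0.999 0.006] g 0.0341 8.4833
(0.43, -0.178, 0.16) [-0.2872 -0.0033  0.2798] rows>= 2.4
```

Call:
step_arm --rows '[[[0,0,0],0.0105,34],[[0,0,0],0.0105,34],[[0,0,0],0,34]]'

```text
clock: 8.73
tool_pos: [0.3408, -0.1726, 0.2028]
ee_rot: [0.247, 2.79, 0.032]
wrist_force: [0.2, 0.2, 0.2]
gripper_width: 0.034
grasp_force: 0.0
```

```bash
python3 plan.py .403,-.168,.184 .4362,-.169,.090 .4362,-.169,.090
```

```text
at [ 0.3408 -0.1726  0.2028] rotz [0.167 0.985 0.051] g 0.034 8.7333
(0.403, -0.168, 0.184) [-0.2028  0.0559  0.1541] rows>= 1.6
(0.4362, -0.169, 0.09) [ 0.0006 -0.0011  0.3988] rows>= 2.4
(0.4362, -0.169, 0.09) [0. 0. 0.] rows>= 0.0
```

Call:
step_arm --rows '[[[-0.1,0.028,0.077],0,34],[[-0.103,0.028,0.077],0,34],[[0,0,0.08],0,34],[[0,0,0.08],0,34],[[0,0,0.08],0,34],[[0,0,0.08],0,34],[[0,0,0.079],0,34],[[0,0,0],0,34],[[0,0,0],0,22],[[0,0,0],0,14]]' --grip_force 20

```text
clock: 9.57
tool_pos: [0.4362, -0.169, 0.0904]
ee_rot: [0.244, 2.79, 0.03]
wrist_force: [0.7, -0.3, -0.0]
gripper_width: 0.0227
grasp_force: 0.0
```

Call:
step_arm --rows '[[[0,0,0],0,8],[[0,0,0],0,4],[[0,0,0],0,4]]' --grip_force 50

```text
clock: 9.82
tool_pos: [0.4368, -0.1711, 0.092]
ee_rot: [0.245, 2.786, 0.023]
wrist_force: [-0.4, -2.5, 4.8]
gripper_width: 0.0116
grasp_force: 49.6
```

```bash
python3 plan.py .43,-.169,.12;  python3 - <<'E'
from h import *
print(observe()['grasp_force'],observe()['wrist_force'])
s=snap("side"); cv2.imwrite("pics/s4.png",cv2.resize(s["frame"][200:320,250:410,::-1],(800,600),interpolation=cv2.INTER_CUBIC))
E
```

```text
at [ 0.4368 -0.1711  0.092 ] rotz [0.167 0.985 0.046] g 0.0116 9.8167
(0.43, -0.169, 0.12) [-0.0108  0.009  -0.1147] rows>= 0.7
49.6467949077487 [-0.39571069 -2.5495021   4.76558077]
```

View pics/s4.png

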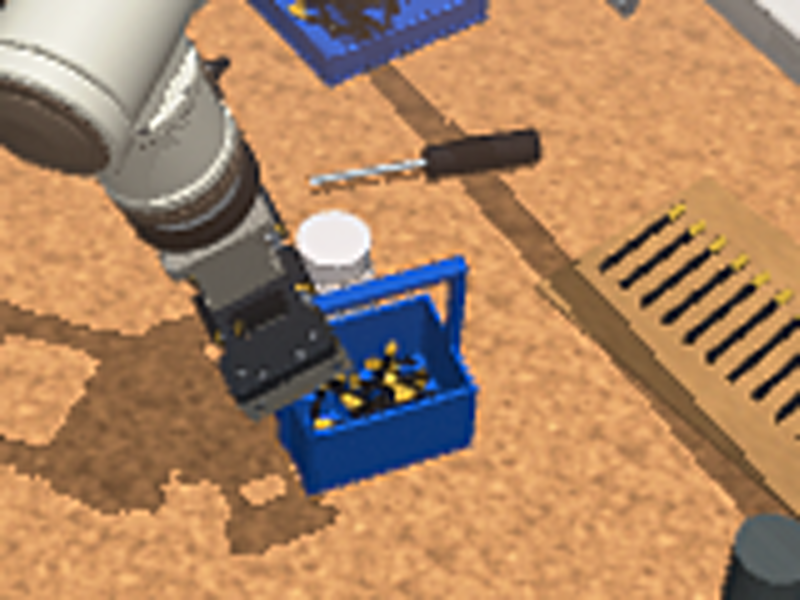

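Call:
step_arm --rows '[[[-0.01,0.001,-0.028],0,4],[[-0.02,0.003,-0.057],0,4],[[-0.02,0.003,-0.057],0,4],[[-0.02,0.003,-0.057],0,4],[[0,0,0],0,4],[[0,0,0],0,4]]' --grip_force 58

```text
clock: 10.37
tool_pos: [0.4352, -0.1688, 0.1423]
ee_rot: [0.246, 2.79, 0.031]
wrist_force: [-0.4, -0.6, -2.9]
gripper_width: 0.0118
grasp_force: 57.6
```

```bash
cat > bar.py <<'E'
from h import *
def bar(zlo,zhi,xr,yr,M=None,names=("side","top")):
    for n in names:
        W=cloud(snap(n)); x,y,z=W[...,0],W[...,1],W[...,2]
        Q=W[(z>zlo)&(z<zhi)&(x>xr[0])&(x<xr[1])&(y>yr[0])&(y<yr[1])]
        if len(Q)<20: print(n,len(Q)); continue
        A=np.c_[Q[:,0],np.ones(len(Q))]; k=np.linalg.lstsq(A,Q[:,2],rcond=None)[0]
        print(n,len(Q),cv2.minAreaRect(Q[:,:2].astype(np.float32)*1000),"z/x slope deg",np.degrees(np.arctan(k[0])),'z mean',Q[:,2].mean(), 'x',Q[:,0].min(),Q[:,0].max())
E
python3 - <<'E'
from bar import *
o=observe();print(o['grasp_force'],o['wrist_force'],o['ft_torque'])
bar(.15,.185,(.46,.58),(-.215,-.15))
E
python3 plan.py .43,-.169,.2
```

```text
57.62646183371544 [-0.39796507 -0.5998536  -2.93846166] [0.07707309 0.50188936 0.0425196 ]
side 65 ((500.32330322265625, -183.89385986328125), (13.994817733764648, 76.90541076660156), 79.35614776611328) z/x slope deg -13.829775706884234 z mean 0.1756458794583876 x 0.46138463417668424 0.5373675712467079
top 66 ((500.7079772949219, -181.65672302246094), (13.078237533569336, 77.1858139038086), 79.84455108642578) z/x slope deg -4.104713765327957 z mean 0.18141862108277146 x 0.4624654120343888 0.5395043397341097
at [ 0.4345 -0.1681  0.1408] rotz [0.167 0.985 0.052] g 0.0115 10.4667
(0.43, -0.169, 0.2) [-0.0618  0.0059 -0.2292] rows>= 1.4
```

Run:
```python
from bar import *
bar(.155,.20,(.46,.58),(-.215,-.15))
```

```text
side 137 ((499.4060363769531, -183.9708251953125), (15.651531219482422, 78.60673522949219), 78.6024169921875) z/x slope deg -7.513344632222141 z mean 0.18121495844487945 x 0.46025473647553905 0.5375216299510613
top 111 ((500.5220031738281, -181.21353149414062), (12.497905731201172, 79.34447479248047), 79.63232421875) z/x slope deg -3.9400372315095415 z mean 0.18327922866883464 x 0.46229579541940996 0.5406711648501863
```

Call:
step_arm --rows '[[[-0.022,0.003,-0.062],0,4],[[-0.033,0.005,-0.094],0,4],[[-0.033,0.005,-0.094],0,4],[[-0.033,0.005,-0.094],0,4],[[-0.022,0.003,-0.062],0,4],[[0,0,0],-0.006,4],[[0,0,0],-0.006,4],[[0,0,0],-0.006,4],[[0,0,0],-0.006,4],[[0,0,0],0,4],[[0,0,0],0,4]]' --grip_force 60

```text
clock: 11.48
tool_pos: [0.4352, -0.1689, 0.2491]
ee_rot: [0.038, 2.801, -0.004]
wrist_force: [-0.4, 0.1, -3.8]
gripper_width: 0.0113
grasp_force: 59.6
```

Run:
```python
from bar import *
o=observe();print(o['wrist_force'])
p=o['tool_pos'];M=rotm(o['ee_rot']);g=p-.019*M[:,2];print("grasp",g,M)
z0=g[2]
bar(z0-.005,z0+.045,(g[0]+.025,g[0]+.15),(g[1]-.05,g[1]+.05))
s=snap("side"); cv2.imwrite("pics/s5.png",cv2.resize(s["frame"][150:300,240:440,::-1],(800,600),interpolation=cv2.INTER_CUBIC))
```

```text
[-0.4232906   0.09306481 -3.84172873]
grasp [ 0.42885168 -0.16878974  0.26701752] [[-0.94242223  0.02656207  0.33336885]
 [ 0.02559598  0.99964578 -0.00729053]
 [-0.33344441  0.00166214 -0.9427683 ]]
side 138 ((506.9020690917969, -173.728515625), (12.900771141052246, 72.05967712402344), 87.43843841552734) z/x slope deg -10.685666105262609 z mean 0.28892094152978737 x 0.470976844784144 0.5428672622961074
top 149 ((498.32659912109375, -170.82745361328125), (12.108879089355469, 87.09307098388672), 86.8863525390625) z/x slope deg -2.201475674997067 z mean 0.29222620524642495 x 0.4551054107247042 0.5421324881089967
```

View pics/s5.png

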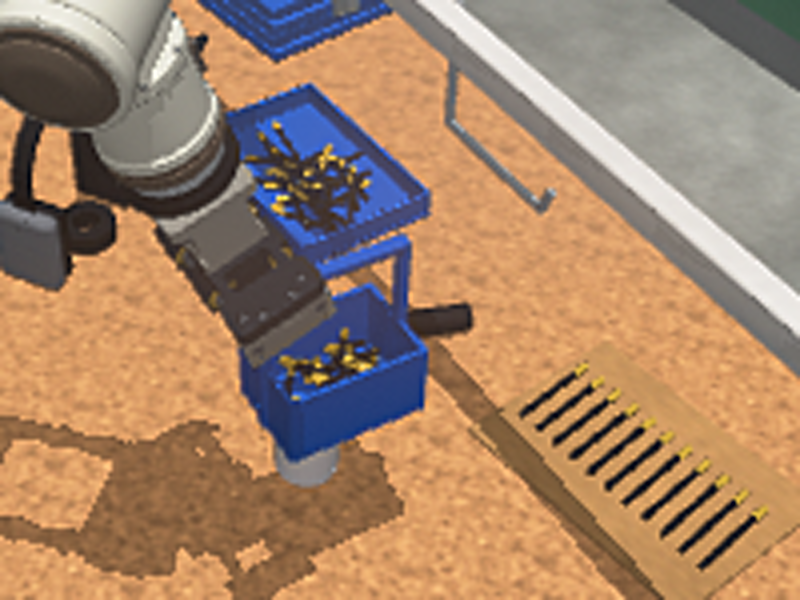

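```bash
python3 plan.py .50,-.225,.272 .602,-.228,.272 .604,-.129,.272 .607,-.129,.239
```

```text
at [ 0.4354 -0.1691  0.2496] rotz [0.026 1.    0.001] g 0.0114 11.6333
(0.5, -0.225, 0.272) [-0.2791 -0.2165  0.0039] rows>= 2.1
(0.602, -0.228, 0.272) [-0.3847 -0.0013  0.1364] rows>= 2.4
(0.604, -0.129, 0.272) [ 0.0024  0.3961 -0.0005] rows>= 2.4
(0.607, -0.129, 0.239) [0.0328 0.0002 0.1284] rows>= 0.8
```

Call:
step_arm --rows '[[[-0.03,-0.024,0],0,4],[[-0.06,-0.048,0.001],0,4],[[-0.07,-0.055,0.001],0,4],[[-0.07,-0.055,0.001],0,4],[[-0.049,-0.034,0.001],0,4],[[-0.05,0,0.018],0,4],[[-0.09,0,0.032],0,4],[[-0.1,0,0.035],0,4],[[-0.09,0,0.032],0,4],[[-0.055,0,0.019],0,4],[[0,0,0],0,4],[[0,0,0],0,4]]'

```text
clock: 12.63
tool_pos: [0.6022, -0.2272, 0.2718]
ee_rot: [0.035, 2.802, -0.005]
wrist_force: [0.0, -0.2, -3.1]
gripper_width: 0.0114
grasp_force: 59.6
```

```bash
python3 - <<'E'
from bar import *
o=observe();print(o['wrist_force'])
W=cloud(snap("side")); x,y,z=W[...,0],W[...,1],W[...,2]
for a in np.arange(-.26,-.04,.0): pass
B=W[(z>.27)&(z<.335)&(x>.60)&(x<.73)&(y>-.28)&(y<-.205)]
print("handle",len(B),np.percentile(B,[2,50,98],axis=0))
for xl in np.arange(.61,.72,.015):
    q=B[(B[:,0]>xl)&(B[:,0]<xl+.015)]
    if len(q): print(round(xl,3),len(q),q.max(0).round(3),q.min(0).round(3))
H=W[(z>.25)&(z<.31)&(x>.62)&(x<.69)&(y>-.2)&(y<-.05)]
print("hook",len(H),H.min(0),H.max(0),H.mean(0))
s=snap("side"); cv2.imwrite("pics/s6.png",cv2.resize(s["frame"][140:290,260:460,::-1],(800,600),interpolation=cv2.INTER_CUBIC))
E
python3 plan.py .604,-.129,.272 .607,-.129,.239
```

```text
[ 0.04324078 -0.22397703 -3.0551718 ]
at [ 0.6017 -0.2274  0.272 ] rotz [0.026 1.    0.001] g 0.0114 12.6833
(0.604, -0.129, 0.272) [ 0.0009  0.3935 -0.    ] rows>= 2.4
(0.607, -0.129, 0.239) [0.0327 0.0002 0.1284] rows>= 0.8Traceback (most recent call last):
  File "<stdin>", line 4, in <module>
ZeroDivisionError: float division by zero
```

Run:
```python
from bar import *
s=snap("side"); W=cloud(s); x,y,z=W[...,0],W[...,1],W[...,2]
B=W[(z>.27)&(z<.335)&(x>.60)&(x<.73)&(y>-.28)&(y<-.205)]
for xl in np.arange(.60,.72,.015):
    q=B[(B[:,0]>xl)&(B[:,0]<xl+.015)]
    if len(q): print(round(xl,3),len(q),q.max(0).round(3),q.min(0).round(3))
H=W[(z>.25)&(z<.31)&(x>.62)&(x<.69)&(y>-.2)&(y<-.05)]
print("hook",len(H),H.min(0),H.max(0),H.mean(0))
cv2.imwrite("pics/s6.png",cv2.resize(s["frame"][140:290,260:460,::-1],(800,600),interpolation=cv2.INTER_CUBIC))
```

```text
0.69 2 [ 0.7   -0.232  0.271] [ 0.7   -0.236  0.271]Traceback (most recent call last):
  File "<stdin>", line 8, in <module>
    return umr_minimum(a, axis, None, out, keepdims, initial, where)
ValueError: zero-size array to reduction operation minimum which has no identity
```

Run:
```python
from bar import *
s=snap("side")
cv2.imwrite("pics/s6.png",cv2.resize(s["frame"][120:300,240:480,::-1],(800,600),interpolation=cv2.INTER_CUBIC))
```

```text
(no output)
```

View pics/s6.png

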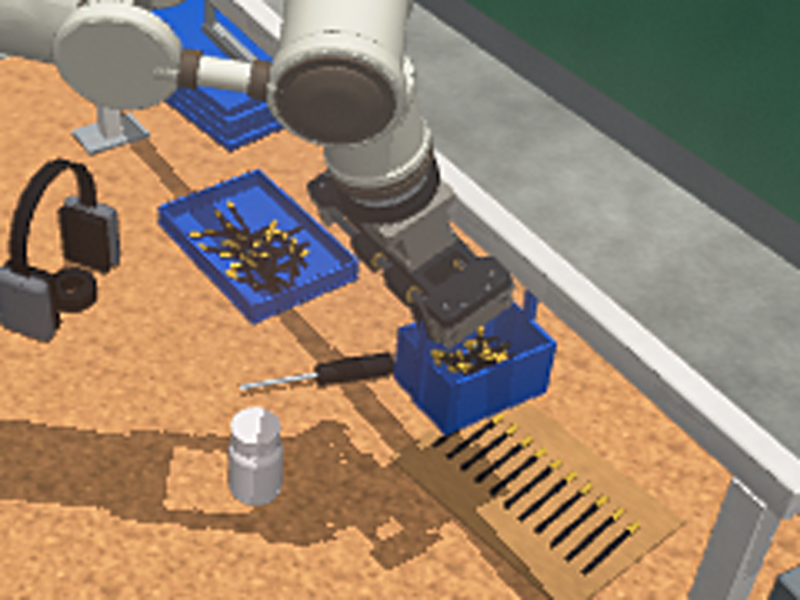

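Call:
step_arm --rows '[[[0,0.03,0],0,4],[[0,0.06,0],0,4],[[0,0.07,0],0,4],[[0,0.07,0],0,4],[[0,0.07,0],0,4],[[0,0.06,0],0,4],[[0,0.034,0],0,4],[[0,0,0],0,4]]'

```text
clock: 13.45
tool_pos: [0.6045, -0.1265, 0.2729]
ee_rot: [0.033, 2.8, -0.005]
wrist_force: [-0.5, -0.5, -3.2]
gripper_width: 0.0114
grasp_force: 59.6
```

Call:
step_arm --rows '[[[0.0,0,0.02],0,4],[[0.008,0,0.03],0,4],[[0.008,0,0.03],0,4],[[0.005,0,0.02],0,4],[[0,0,0],0,4],[[0,0,0],0,4]]'

```text
clock: 13.95
tool_pos: [0.6078, -0.1294, 0.2462]
ee_rot: [0.037, 2.802, -0.005]
wrist_force: [0.6, -0.3, -3.1]
gripper_width: 0.0111
grasp_force: 59.6
```

```bash
python3 plan.py .607,-.129,.239; python3 -c "
from h import *
o=observe();print(o['wrist_force'],o['ft_torque'])"
```

```text
at [ 0.6078 -0.1294  0.2462] rotz [0.026 1.    0.001] g 0.0111 13.95
(0.607, -0.129, 0.239) [0.0125 0.0016 0.0263] rows>= 0.2
[ 0.59364888 -0.29913418 -3.11002808] [ 0.06057588  0.42550724 -0.04804397]
```

Continue lowering gently until the hook takes the weight.

Call:
step_arm --rows '[[[0.005,0,0.013],0,4],[[0.005,0,0.013],0,4],[[0,0,0],0,4]]'

```text
clock: 14.2
tool_pos: [0.6083, -0.1294, 0.2406]
ee_rot: [0.036, 2.799, -0.007]
wrist_force: [0.4, -0.1, -2.2]
gripper_width: 0.0114
grasp_force: 59.6
```

Call:
step_arm --rows '[[[0.003,0,0.008],0,4],[[0,0,0],0,4]]'

```text
clock: 14.37
tool_pos: [0.6087, -0.1297, 0.2401]
ee_rot: [0.036, 2.797, -0.008]
wrist_force: [-2.7, 1.1, 2.4]
gripper_width: 0.0113
grasp_force: 59.7
```

Call:
step_arm --rows '[[[0.003,0,0.008],0,4],[[0,0,0],0,4]]'

```text
clock: 14.53
tool_pos: [0.6092, -0.13, 0.2395]
ee_rot: [0.035, 2.795, -0.01]
wrist_force: [-6.1, -0.0, 8.4]
gripper_width: 0.0115
grasp_force: 59.8
```

Call:
step_arm --rows '[[[-0.003,0,-0.008],0,4],[[0,0,0],0,4]]' --grip_force 40

```text
clock: 14.7
tool_pos: [0.6088, -0.1296, 0.2398]
ee_rot: [0.036, 2.797, -0.008]
wrist_force: [-2.7, -0.4, 4.3]
gripper_width: 0.0119
grasp_force: 39.9
```

Call:
step_arm --rows '[[[0,0,0],0,4],[[0,0,0],0,4],[[0,0,0],0,12],[[0,0,0],0,13],[[0,0,0],0,14],[[0,0,0],0,16],[[0,0,0],0,20],[[0,0,0],0,26],[[0,0,0],0,34],[[0,0,0],0,34]]' --grip_force 10

```text
clock: 15.53
tool_pos: [0.6078, -0.1291, 0.238]
ee_rot: [0.036, 2.8, -0.006]
wrist_force: [0.2, 0.1, -0.2]
gripper_width: 0.0338
grasp_force: 0.0
```

```bash
python3 plan.py .607,-.129,.239
python3 - <<'E'
from h import *
s=snap("side")
cv2.imwrite("pics/s7.png",cv2.resize(s["frame"][130:280,250:450,::-1],(800,600),interpolation=cv2.INTER_CUBIC))
E
```

```text
at [ 0.6078 -0.1291  0.238 ] rotz [0.026 1.    0.   ] g 0.0338 15.5333
(0.607, -0.129, 0.239) [ 0.0018  0.0003 -0.0049] rows>= 0.0
```

View pics/s7.png

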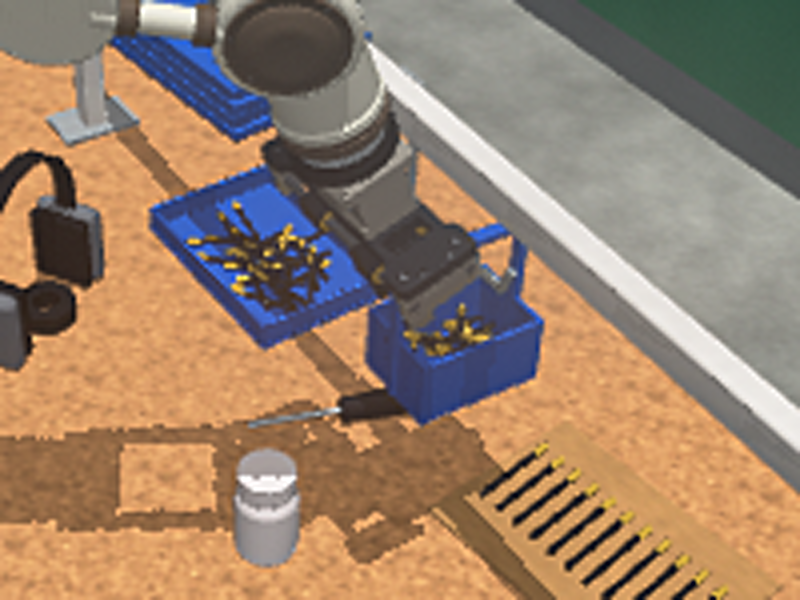

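Call:
step_arm --rows '[[[0,0,0],0,44],[[0,0,-0.05],0,44],[[0,0,-0.1],0,44],[[0,0,-0.14],0,44],[[0,0,-0.15],0,44],[[0,0,-0.15],0,50],[[0.08,0,-0.1],0,50],[[0.14,0.04,0],0,50],[[0.15,0.05,0],0,50],[[0.15,0.05,0],0,50],[[0,0,0],-0.019,50],[[0,0,0],-0.019,50]]'

```text
clock: 16.58
tool_pos: [0.4267, -0.0886, 0.3573]
ee_rot: [-0.305, 2.785, -0.067]
wrist_force: [0.5, -0.8, 0.5]
gripper_width: 0.05
grasp_force: 0.0
```

Call:
step_arm --rows '[[[0,0,0],-0.019,50],[[0,0,0],-0.019,50],[[0,0,0],-0.019,50],[[0,0,0],0,50]]'

```text
clock: 16.92
tool_pos: [0.4284, -0.0895, 0.3583]
ee_rot: [-0.796, 2.697, -0.151]
wrist_force: [0.0, 0.1, 0.4]
gripper_width: 0.0498
grasp_force: 0.0
```

```bash
cat > look.py <<'E'
from bar import *
for n in("side","top"):
    W=cloud(snap(n)); x,y,z=W[...,0],W[...,1],W[...,2]
    Q=W[(z>.12)&(z<.195)&(x>.3)&(x<.6)&(y>.12)&(y<.4)]
    if len(Q)>20:
        top=Q[Q[:,2]>.165]
        print(n,"muffs",len(Q),cv2.minAreaRect(Q[:,:2].astype(np.float32)*1000),"crown",top.mean(0),Q[:,2].max())
    C=W[(z>.2)&(z<.225)&(x>.56)&(x<.75)&(y>-.22)&(y<-.05)]
    if len(C)>20: print(n,"caddy rim",len(C),cv2.minAreaRect(C[:,:2].astype(np.float32)*1000))
    C=W[(z>.26)&(z<.305)&(x>.58)&(x<.74)&(y>-.165)&(y<-.1)]
    if len(C)>10: print(n,"handle",len(C),C.mean(0),C.min(0),C.max(0))
    C=W[(z>.012)&(z<.03)&(x>.38)&(x<.54)&(y>.18)&(y<.34)]
    if len(C)>10: print(n,"tape",len(C),C.mean(0))
E
python3 look.py; python3 plan.py .3837,.2317,.211 .417,.231,.1167
```

```text
side muffs 163 ((460.1220703125, 265.14715576171875), (141.80674743652344, 25.746627807617188), 34.26803207397461) crown [0.44797865 0.25460359 0.1745709 ] 0.18313042486079145
side caddy rim 290 ((656.675537109375, -132.42611694335938), (83.84180450439453, 119.16372680664062), 86.98526000976562)
side handle 184 [ 0.64317779 -0.13409586  0.279806  ] [ 0.59619062 -0.16216886  0.26022879] [ 0.71021301 -0.10229224  0.28870048]
side tape 233 [0.46389656 0.2488351  0.02083874]
top muffs 302 ((464.8475646972656, 266.47906494140625), (144.56838989257812, 20.768470764160156), 32.886226654052734) crown [0.46353911 0.26548387 0.17374647] 0.18358466984755095
top caddy rim 167 ((657.0715942382812, -130.2906494140625), (80.2955551147461, 114.69144439697266), 87.58373260498047)
top handle 134 [ 0.65645801 -0.12991608  0.28380997] [ 0.59871354 -0.13839265  0.26854736] [ 0.71746027 -0.12203608  0.29242135]
top tape 213 [0.47328237 0.25425649 0.02119414]
at [ 0.4285 -0.0895  0.358 ] rotz [-0.505  0.842 -0.188] g 0.0501 17.0167
(0.3837, 0.2317, 0.211) [-0.387   1.2834  0.482 ] rows>= 8.5
(0.417, 0.231, 0.1167) [0.0004 0.0013 0.4   ] rows>= 2.4
```

Call:
step_arm --rows '[[[-0.043,0.143,0.03],0,50],[[-0.043,0.143,0.05],0,50],[[-0.043,0.143,0.05],0,50],[[-0.043,0.143,0.06],0,50],[[-0.043,0.143,0.06],0,50],[[-0.043,0.143,0.06],0,50],[[-0.043,0.143,0.06],0,50],[[-0.043,0.143,0.06],0,50],[[-0.043,0.14,0.052],0,50],[[0,0,0],0,50]]'

```text
clock: 17.85
tool_pos: [0.3784, 0.2365, 0.206]
ee_rot: [-0.802, 2.703, -0.143]
wrist_force: [-0.2, 0.4, -0.2]
gripper_width: 0.0499
grasp_force: 0.0
```

```bash
python3 plan.py .417,.231,.1167
```

```text
at [0.3784 0.2365 0.206 ] rotz [-0.514  0.838 -0.184] g 0.0499 17.85
(0.417, 0.231, 0.1167) [-0.0134 -0.0324  0.3881] rows>= 2.3
```

Call:
step_arm --rows '[[[-0.007,-0.016,0.05],0,50],[[-0.006,-0.016,0.06],0,50],[[0,0,0.07],0,50],[[0,0,0.07],0,50],[[0,0,0.07],0,50],[[0,0,0.068],0,50],[[0,0,0],0,40],[[0,0,0],0,30],[[0,0,0],0,24],[[0,0,0],0,20],[[0,0,0],0,15]]' --grip_force 15

```text
clock: 18.77
tool_pos: [0.4225, 0.2263, 0.1227]
ee_rot: [-0.791, 2.696, -0.148]
wrist_force: [0.5, 1.5, 0.7]
gripper_width: 0.0207
grasp_force: 14.7
```

Call:
step_arm --rows '[[[0,0,0],0,12],[[0,0,0],0,12],[[0,0,0],0,12]]' --grip_force 40

```text
clock: 19.02
tool_pos: [0.4228, 0.2264, 0.1228]
ee_rot: [-0.791, 2.696, -0.147]
wrist_force: [-1.3, 0.7, 6.4]
gripper_width: 0.019
grasp_force: 39.7
```

```bash
python3 plan.py .417,.231,.1167; python3 look.py
```

```text
at [0.4228 0.2264 0.1228] rotz [-0.508  0.841 -0.188] g 0.019 19.0167
(0.417, 0.231, 0.1167) [0.0154 0.0319 0.0148] rows>= 0.2
side muffs 198 ((426.3092346191406, 247.48561096191406), (197.80926513671875, 99.78430938720703), 4.643392562866211) crown [0.39214492 0.22567839 0.17896709] 0.19452164887209977
side caddy rim 284 ((656.7935180664062, -130.72659301757812), (86.5240707397461, 118.8646469116211), 88.11326599121094)
side handle 188 [ 0.643006   -0.13398587  0.27975426] [ 0.59644283 -0.16363762  0.26028323] [ 0.71150135 -0.10061615  0.28810561]
side tape 218 [0.4651649  0.24632402 0.02114755]
top muffs 249 ((463.63543701171875, 263.0581970214844), (147.95538330078125, 34.059844970703125), 46.069244384765625) crown [0.46284991 0.26496291 0.17409047] 0.1825219201108097
top caddy rim 168 ((657.3543090820312, -130.1826171875), (79.69717407226562, 116.31089782714844), 87.42443084716797)
top handle 135 [ 0.65655574 -0.1298856   0.2842612 ] [ 0.59872433 -0.13830723  0.27175869] [ 0.71744895 -0.1221221   0.29021656]
top tape 197 [0.47680684 0.25695305 0.02119675]
```

Call:
step_arm --rows '[[[0,0,0],0,12],[[-0.008,-0.005,-0.025],0,12],[[-0.015,-0.01,-0.05],0,12],[[-0.022,-0.015,-0.075],0,12],[[-0.022,-0.015,-0.075],0,12],[[-0.022,-0.015,-0.075],0,12],[[-0.022,-0.015,-0.075],0,12],[[-0.015,-0.01,-0.05],0,12],[[-0.008,-0.005,-0.025],0,12],[[0,0,0],0,12]]' --grip_force 60

```text
clock: 19.95
tool_pos: [0.4224, 0.2259, 0.2417]
ee_rot: [-0.792, 2.698, -0.149]
wrist_force: [1.0, 0.2, -2.1]
gripper_width: 0.0189
grasp_force: 59.7
```

Call:
step_arm --rows '[[[0,0,0],0.01,12],[[0,0,0],0.014,12],[[0,0,0],0.014,12],[[0,0,0],0.014,12],[[0,0,0],0.014,12],[[0,0,0],0.014,12],[[0,0,0],0.011,12],[[0,0,0],0,12],[[0,0,0],0,12]]'

```text
clock: 20.7
tool_pos: [0.4212, 0.2256, 0.2389]
ee_rot: [-0.002, 2.803, -0.014]
wrist_force: [-0.2, 0.2, -2.1]
gripper_width: 0.0186
grasp_force: 59.7
```

```bash
python3 plan.py
cat > mu.py <<'E'
from h import *
o=observe();p=np.array(o['tool_pos']);M=rotm(o['ee_rot']);g=p-.019*M[:,2];print("grasp",g.round(4),o['wrist_force'].round(2),M[:,1].round(3))
for n in("side","top"):
    s=snap(n);W=cloud(s);F=s["frame"].astype(int).max(-1)
    ok=(F<75)&(W[...,0]>g[0]+.02)&(W[...,0]<g[0]+.19)&(abs(W[...,1]-g[1])<.09)&(W[...,2]>g[2]-.02)&(W[...,2]<g[2]+.07)
    Q=W[ok]; print(n,len(Q))
    for a in np.arange(.02,.16,.015):
        q=Q[(Q[:,0]-g[0]>a)&(Q[:,0]-g[0]<a+.015)]
        if len(q)>2: print("  dx %.3f n%d zmax %.4f(dz %.4f) y %.4f..%.4f"%(a+.0075,len(q),np.percentile(q[:,2],90),np.percentile(q[:,2],90)-g[2],q[:,1].min(),q[:,1].max()))
E
python3 mu.py
```

```text
at [0.4212 0.2256 0.2389] rotz [ 0.    1.   -0.01] g 0.0186 20.7
grasp [0.4149 0.2258 0.2569] [-0.17  0.23 -2.09] [ 0.    1.   -0.01]
side 109
  dx 0.028 n3 zmax 0.2939(dz 0.0370) y 0.2151..0.2338
  dx 0.043 n23 zmax 0.2981(dz 0.0413) y 0.2154..0.2382
  dx 0.058 n19 zmax 0.2992(dz 0.0424) y 0.2173..0.2393
  dx 0.073 n17 zmax 0.2993(dz 0.0424) y 0.2208..0.2422
  dx 0.088 n15 zmax 0.2950(dz 0.0381) y 0.2210..0.2424
  dx 0.103 n13 zmax 0.2897(dz 0.0329) y 0.2254..0.2478
  dx 0.118 n12 zmax 0.2729(dz 0.0160) y 0.2318..0.2525
  dx 0.133 n7 zmax 0.2494(dz -0.0075) y 0.2368..0.2469
top 271
  dx 0.028 n37 zmax 0.2924(dz 0.0356) y 0.2177..0.2372
  dx 0.043 n40 zmax 0.2973(dz 0.0405) y 0.2188..0.2364
  dx 0.058 n35 zmax 0.2992(dz 0.0423) y 0.2220..0.2393
  dx 0.073 n34 zmax 0.2988(dz 0.0420) y 0.2231..0.2419
  dx 0.088 n40 zmax 0.2958(dz 0.0389) y 0.2258..0.2442
  dx 0.103 n36 zmax 0.2889(dz 0.0321) y 0.2282..0.2500
  dx 0.118 n34 zmax 0.2790(dz 0.0221) y 0.2334..0.2535
  dx 0.133 n15 zmax 0.2565(dz -0.0004) y 0.2389..0.2562
```

Call:
step_arm --rows '[[[0,0,0],0.011,12],[[0,0,0],0.011,12],[[0,0,0],0.01,12],[[0,0,0],0,12],[[0,0,0],0,12]]'

```text
clock: 21.22
tool_pos: [0.4219, 0.226, 0.2404]
ee_rot: [0.278, 2.788, 0.035]
wrist_force: [0.0, -0.3, -1.4]
gripper_width: 0.0186
grasp_force: 59.7
```

```bash
python3 mu.py;  python3 plan.py .50,.065,.266 .604,.065,.266
```

```text
grasp [0.4156 0.2261 0.2583] [ 0.03 -0.28 -1.42] [0.188 0.981 0.058]
side 137
  dx 0.028 n24 zmax 0.2946(dz 0.0363) y 0.2082..0.2268
  dx 0.043 n21 zmax 0.2995(dz 0.0412) y 0.2066..0.2250
  dx 0.058 n21 zmax 0.2994(dz 0.0411) y 0.2042..0.2272
  dx 0.073 n19 zmax 0.3001(dz 0.0418) y 0.2052..0.2274
  dx 0.088 n16 zmax 0.2959(dz 0.0376) y 0.2049..0.2248
  dx 0.103 n14 zmax 0.2907(dz 0.0325) y 0.2049..0.2267
  dx 0.118 n15 zmax 0.2799(dz 0.0216) y 0.2076..0.2269
  dx 0.133 n7 zmax 0.2495(dz -0.0088) y 0.2114..0.2323
top 265
  dx 0.028 n38 zmax 0.2928(dz 0.0345) y 0.2110..0.2311
  dx 0.043 n37 zmax 0.2980(dz 0.0397) y 0.2099..0.2272
  dx 0.058 n32 zmax 0.3009(dz 0.0426) y 0.2081..0.2246
  dx 0.073 n40 zmax 0.3007(dz 0.0424) y 0.2082..0.2249
  dx 0.088 n30 zmax 0.2970(dz 0.0387) y 0.2098..0.2240
  dx 0.103 n34 zmax 0.2911(dz 0.0328) y 0.2088..0.2270
  dx 0.118 n35 zmax 0.2797(dz 0.0214) y 0.2109..0.2298
  dx 0.133 n19 zmax 0.2612(dz 0.0029) y 0.2152..0.2332
at [0.422  0.226  0.2405] rotz [0.188 0.98  0.058] g 0.0186 21.3167
(0.5, 0.065, 0.266) [-0.4486 -0.5666  0.0138] rows>= 4.3
(0.604, 0.065, 0.266) [-0.3841  0.0784  0.1391] rows>= 2.5
```

Call:
step_arm --rows '[[[-0.036,-0.045,0.001],0,12],[[-0.07,-0.09,0.002],0,12],[[-0.082,-0.102,0.003],0,12],[[-0.082,-0.102,0.003],0,12],[[-0.082,-0.102,0.003],0,12],[[-0.062,-0.072,0.001],0,12],[[-0.035,-0.045,0.001],0,12],[[-0.05,0.01,0.018],0,12],[[-0.1,0.02,0.036],0,12],[[-0.1,0.02,0.037],0,12],[[-0.085,0.018,0.031],0,12],[[-0.049,0.01,0.018],0,12]]'

```text
clock: 22.32
tool_pos: [0.6062, 0.0663, 0.2656]
ee_rot: [0.28, 2.787, 0.035]
wrist_force: [-0.2, -0.2, -1.4]
gripper_width: 0.0185
grasp_force: 59.7
```

Call:
step_arm --rows '[[[0,0,0],0,12],[[0,0,0],0,12]]'

```text
clock: 22.48
tool_pos: [0.6041, 0.0666, 0.2653]
ee_rot: [0.28, 2.789, 0.036]
wrist_force: [-0.6, 0.4, -1.8]
gripper_width: 0.019
grasp_force: 59.7
```

```bash
python3 mu.py;  python3 plan.py .606,.183,.266 .606,.183,.2445
```

```text
grasp [0.5978 0.0668 0.2832] [-0.55  0.43 -1.83] [0.189 0.98  0.058]
side 56
  dx 0.028 n3 zmax 0.3200(dz 0.0367) y 0.0481..0.0533
  dx 0.043 n23 zmax 0.3239(dz 0.0407) y 0.0478..0.0701
  dx 0.058 n27 zmax 0.3249(dz 0.0417) y 0.0447..0.1295
  dx 0.073 n3 zmax 0.3233(dz 0.0400) y 0.0470..0.0562
top 184
  dx 0.028 n44 zmax 0.3188(dz 0.0356) y 0.0527..0.0720
  dx 0.043 n20 zmax 0.3217(dz 0.0385) y 0.0500..0.0666
  dx 0.073 n14 zmax 0.3244(dz 0.0412) y 0.0507..0.0673
  dx 0.088 n35 zmax 0.3231(dz 0.0399) y 0.0508..0.0678
  dx 0.103 n32 zmax 0.3180(dz 0.0348) y 0.0515..0.0690
  dx 0.118 n25 zmax 0.3041(dz 0.0209) y 0.0522..0.0734
  dx 0.133 n14 zmax 0.2868(dz 0.0035) y 0.0535..0.0739
at [0.6035 0.0668 0.2657] rotz [0.19  0.98  0.058] g 0.0186 22.5833
(0.606, 0.183, 0.266) [ 0.0826  0.4576 -0.0019] rows>= 2.8
(0.606, 0.183, 0.2445) [ 0.0283 -0.005   0.0811] rows>= 0.5
```

Call:
step_arm --rows '[[[0.006,0.03,0],0,12],[[0.013,0.07,0],0,12],[[0.016,0.09,0],0,12],[[0.016,0.09,0],0,12],[[0.014,0.08,0],0,12],[[0.011,0.063,-0.001],0,12],[[0.006,0.034,-0.001],0,12],[[0,0,0],0,12],[[0,0,0],0,12]]'

```text
clock: 23.33
tool_pos: [0.6066, 0.1828, 0.2665]
ee_rot: [0.28, 2.787, 0.036]
wrist_force: [-0.4, -1.0, -3.3]
gripper_width: 0.0183
grasp_force: 59.7
```

Call:
step_arm --rows '[[[0.006,0,0.018],0,12],[[0.008,0,0.024],0,12],[[0.006,0,0.018],0,12],[[0,0,0],0,12],[[0,0,0],0,12]]'

```text
clock: 23.75
tool_pos: [0.6072, 0.1831, 0.2499]
ee_rot: [0.283, 2.788, 0.036]
wrist_force: [0.4, -0.7, -2.2]
gripper_width: 0.0182
grasp_force: 59.7
```

Call:
step_arm --rows '[[[0.003,0,0.009],0,12],[[0,0,0],0,12]]'

```text
clock: 23.92
tool_pos: [0.6078, 0.1834, 0.2484]
ee_rot: [0.282, 2.786, 0.036]
wrist_force: [0.8, -0.9, 0.5]
gripper_width: 0.0187
grasp_force: 59.8
```

Call:
step_arm --rows '[[[0,0,0],0,12],[[0,0,0],0,12],[[0,0,0],0,19],[[0,0,0],0,20],[[0,0,0],0,22],[[0,0,0],0,25],[[0,0,0],0,30],[[0,0,0],0,38],[[0,0,0],0,46],[[0,0,0],0,50],[[0,0,0],0,50]]' --grip_force 10

```text
clock: 24.83
tool_pos: [0.6074, 0.1837, 0.2482]
ee_rot: [0.282, 2.787, 0.036]
wrist_force: [-0.6, -0.4, 0.8]
gripper_width: 0.0496
grasp_force: 0.0
```

```bash
python3 mu.py; python3 plan.py
```

```text
grasp [0.6011 0.1839 0.2661] [-0.58 -0.43  0.75] [0.19  0.98  0.059]
side 65
  dx 0.043 n22 zmax 0.3063(dz 0.0402) y 0.1688..0.1954
  dx 0.058 n20 zmax 0.3081(dz 0.0420) y 0.1661..0.1967
  dx 0.073 n17 zmax 0.3081(dz 0.0419) y 0.1637..0.1862
  dx 0.088 n4 zmax 0.3048(dz 0.0386) y 0.1615..0.1788
top 212
  dx 0.028 n48 zmax 0.2947(dz 0.0286) y 0.1767..0.2169
  dx 0.043 n36 zmax 0.3032(dz 0.0371) y 0.1740..0.1971
  dx 0.073 n8 zmax 0.3064(dz 0.0403) y 0.1662..0.1829
  dx 0.088 n35 zmax 0.3060(dz 0.0399) y 0.1620..0.1808
  dx 0.103 n31 zmax 0.3021(dz 0.0360) y 0.1583..0.1799
  dx 0.118 n32 zmax 0.2922(dz 0.0261) y 0.1551..0.1778
  dx 0.133 n21 zmax 0.2741(dz 0.0080) y 0.1532..0.1724
at [0.6074 0.1837 0.2482] rotz [0.19  0.98  0.059] g 0.0501 24.9333
```

Call:
step_arm --rows '[[[0,0,-0.04],0,56],[[0,0,-0.08],0,56],[[0,0,-0.12],0,56],[[0,0,-0.14],0,56],[[0,0,-0.15],0,56],[[0,0,-0.15],0,56],[[0.12,0,-0.08],0,56],[[0.15,0.02,0],0,56],[[0.15,0.02,0],0,56],[[0.1,0,0],0,56],[[0.05,0,0],0,56],[[0,0,0],0,56]]'

```text
clock: 25.93
tool_pos: [0.4126, 0.2241, 0.3811]
ee_rot: [0.279, 2.787, 0.037]
wrist_force: [-0.1, -0.3, 0.5]
gripper_width: 0.056
grasp_force: 0.0
```

Run:
```python
from bar import *
print(observe()['tool_pos'],observe()['wrist_force'])
S=np.load("side0.npz")["F"]
for k in (0,1):
  for n in("side","top"):
    s=snap(n); W=cloud(s); x,y,z=W[...,0],W[...,1],W[...,2]; F=s["frame"].astype(int).max(-1)
    Q=W[(F<75)&(z>.24)&(z<.33)&(x>.58)&(x<.75)&(y>.1)&(y<.25)]
    if len(Q)>20: print(n,"band",len(Q),cv2.minAreaRect(Q[:,:2].astype(np.float32)*1000),Q[:,2].max())
    C=W[(z>.2)&(z<.225)&(x>.56)&(x<.75)&(y>-.22)&(y<-.05)]
    if len(C)>20: print(n,"rim",cv2.minAreaRect(C[:,:2].astype(np.float32)*1000))
    if n=="top":
      C=W[(z>.275)&(z<.3)&(x>.58)&(x<.74)&(y>-.145)&(y<-.115)]; print("handle slope deg",np.degrees(np.arctan(np.polyfit(C[:,0],C[:,2],1)[0])))
    if k==0 and n=="side": cv2.imwrite("pics/fin.png",cv2.resize(s["frame"][90:270,210:450,::-1],(800,600),interpolation=cv2.INTER_CUBIC))
```

```text
[0.41257771 0.2240833  0.38112476] [-0.05546189 -0.34399044  0.48090557]
side band 142 ((663.4442749023438, 179.6233367919922), (31.89618492126465, 145.16690063476562), 77.00977325439453) 0.30893614224277244
side rim ((656.8360595703125, -133.2945098876953), (82.65723419189453, 119.902587890625), 87.77883911132812)
top band 275 ((665.9476928710938, 179.13018798828125), (21.38521385192871, 144.05332946777344), 76.90792846679688) 0.30851142435306356
top rim ((657.3685913085938, -130.11814880371094), (80.00004577636719, 115.19982147216797), 87.87013244628906)
handle slope deg 0.3896848545142353
side band 139 ((666.9945678710938, 181.1682891845703), (34.71096420288086, 144.9545440673828), 78.58656311035156) 0.3096392829261603
side rim ((656.4039916992188, -132.6344451904297), (84.11326599121094, 119.00076293945312), 87.77532958984375)
top band 271 ((667.2628173828125, 178.572509765625), (21.268091201782227, 142.87033081054688), 77.39962005615234) 0.3098690599318401
top rim ((657.669189453125, -130.4030303955078), (80.4251480102539, 115.42037963867188), 87.39056396484375)
handle slope deg 0.2513118039362611
```

View pics/fin.png

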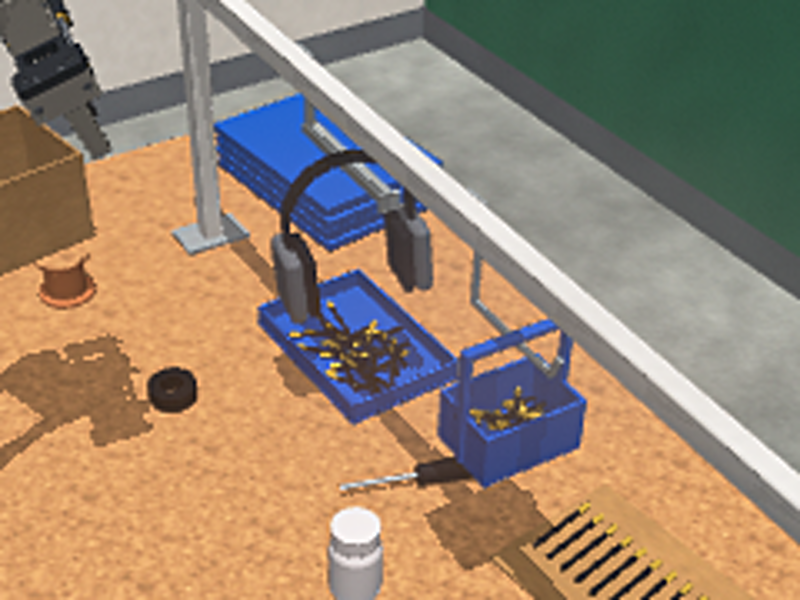

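Call:
step_arm --rows '[[[0,0,0],0,56],[[0,0,0],0,56],[[0,0,0],0,56],[[0,0,0],0,56],[[0,0,0],0,56],[[0,0,0],0,56],[[0,0,0],0,56],[[0,0,0],0,56],[[0,0,0],0,56],[[0,0,0],0,56],[[0,0,0],0,56],[[0,0,0],0,56]]'

```text
clock: 27.13
tool_pos: [0.4142, 0.2235, 0.3809]
ee_rot: [0.282, 2.787, 0.036]
wrist_force: [0.6, -0.6, -0.2]
gripper_width: 0.0557
grasp_force: 0.0
```

Run:
```python
from bar import *
T0=np.load("top0.npz")["W"]
for k in (0,1,2):
    s=snap("top"); W=cloud(s); x,y,z=W[...,0],W[...,1],W[...,2]; F=s["frame"].astype(int).max(-1)
    Q=W[(F<75)&(z>.24)&(z<.33)&(x>.58)&(x<.75)&(y>.1)&(y<.25)]
    print("band",cv2.minAreaRect(Q[:,:2].astype(np.float32)*1000),Q[:,2].max())
for V in (T0,W):
    x,y,z=V[...,0],V[...,1],V[...,2]
    J=V[(z>.08)&(z<.1)&(x>.44)&(x<.56)&(y>-.15)&(y<-.05)]; print("jar",len(J),J.mean(0))
    J=V[(z>.013)&(z<.028)&(x>.42)&(x<.52)&(y>.21)&(y<.29)]; print("tape",len(J),(J.min(0)+J.max(0))/2)
print(r.job_done())
```

```text
band ((664.6493530273438, 178.4462890625), (21.888086318969727, 144.55882263183594), 77.38172912597656) 0.3070412322054279
band ((665.7567749023438, 179.02622985839844), (22.10109519958496, 143.93804931640625), 77.3816146850586) 0.3060822060845887
band ((666.70263671875, 179.314453125), (21.070262908935547, 144.1494598388672), 77.47698974609375) 0.30698512401557565
jar 163 [ 0.50701304 -0.09879088  0.08981856]
tape 181 [0.47773574 0.25009976 0.02093355]
jar 166 [ 0.5068484  -0.09857678  0.08990269]
tape 175 [0.47413052 0.25541704 0.02042451]
the job is handed in; nothing more can be done
None
```

The caddy hangs level on the hook and the ear defenders hang over the bar, turned about 11° from square. I handed the job in at about 27 s; the jar has not moved, the tape reads within about 6 mm of its start (partly hidden in the first picture), and I did not re-measure the heat gun, spool, screwdriver or tray.

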